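Switch on the guarded battery charger

ROBOT

A 6-joint arm with a two-finger parallel gripper is mounted at the origin on the work surface. World frame = base frame: x ahead of the robot, y to its left, z up, the work surface at z = 0. Lengths are in m, angles in degrees, forces in N, time in s.
With the tool pointing down it reaches from about 0.3 to 0.75 m from the base axis. Payload 8.5 kg.
Tool frame: the origin (TCP) lies at the very end of the fingers, on their centre line; the grasp point (between the pads) lies 19 mm behind it; z points along the fingers, y is the line along which they close (so a half turn about z gives the same grasp; the last joint's range is limited). The gripper opens to 85 mm and grips with 20 to 120 N. Pads are 22 mm wide; open, the fingers measure 114 mm over their backs; the gripper's body (76 mm by 85 mm) begins 54 mm behind the grasp point. The pads swing forward as they close: fully open they stand 13 mm farther back than shut.
Start: joints at [-83.153, 21.807, 74.336, -0, 83.858, -12.336], TCP at [0.181, -0.519, 0.231] pointing down, gripper open.
Joint ranges: [-178.18, 178.18], [-50.72, 133.34], [12.68, 142.11], [-81.47, 261.47], [9.98, 163.14], [-165.26, 165.26]. Speed limits (degrees/s): [136.94, 136.94, 180, 180, 180, 180].

INTERFACE

Orientations are given as a 3x3 rotation matrix whose columns are the frame's x, y, z axes.
In Python, from rig import env, optics, spotter gives the robot as it stands.
- The arm moves only by the shell command python3 -m crank 'ROWS' [FORCE]. ROWS is JSON, one flat list of numbers, 5 for each row, row after row: the finger opening in cm, from 0 to 8.54, then the shift along the tool's x, y, z in cm, then the turn about the tool's z in rad. A call has exactly 8 rows; each row shifts and turns the commanded pose from where the row before left it, along the tool's axes as they then stand; what a row does not reach is not made up. A row lasts 1/12 s, in which the tool goes at most 41.7 mm and 7.16 degrees, less where a joint would pass 70% of its speed; a pose out of reach is approached as far as the arm can. A call is refused whole if a number of a shift passes 4.17 or a number of a turn 0.125, either way. A call with a gripper value outside its range is refused whole. The fingers move at their own pace and stop on an object; FORCE is the grip in N (left out, the last holds). Time passes only in rows, so rows that do not move let the fingers close, or fill a call up. It gives the time, the measured TCP pose, the force, the opening and the grip force at its end, in the units of the state.
- env.observe(): the state, without advancing time (a new reading comes with each control period).
- optics.get_image(name): name is "scene" or "top" or "wrist"; returns a dict with "color" (480x640x3 uint8, red, green, blue), "intrinsics" (3x3 intrinsics, pixels), "pose" (4x4, takes a point from camera to world coordinates). Camera axes: x right, y up, looking along -z (the intrinsics and any distortion apply to the point x, -y, -z); pixel columns grow to the right and rows downward; lengths in m; the calibration is good to about 2 mm. A picture is of the moment at which its call begins. There is no depth.
- env.close_job(): hands the job in; it is judged then, once.
Trained networks look in a picture, given as the dict that the camera call returned (one of the last four; its "shot" number tells which), for a name from the list of things; names that differ only in an ending like _2 or _b are one class to them, and where a whole thing is asked for, a point or a joint stands for the part that bears it (a point fixed in the world has none). Each returns a list of dicts, best first, with "score" (0 to 1); they miss things now and then, are a little off and sometimes report something else, mostly with a low value. They report only what shows in the picture. A call takes as long as a camera call.
- spotter.look_for(picture, query): "at" ([column, row] as shares, 0 to 1, of the picture: columns of its width, rows of its height, amid what is visible of it).
The state is a dict: "time_s": time; "q": joint angles; "qvel": joint speeds; "joint_efforts": joint torques, N m; "position": TCP position; "tool_rot": TCP orientation; "ft_force": force on the tool from outside, world axes, zero at the start; "wrist_torque": the same for the moment, N m; "grip_width": finger opening in m; "gripper_force": force on a finger pad.
Only numpy, scipy, OpenCV 4.12 (cv2) and the standard library are available. Lean on these libraries where they do the work, as an engineer would, in place of code of your own. Each camera call takes 0.05 s, during which the arm holds its last target. There are 200 camera calls.

TASK

Switch on the battery charger that has the red guard: with a fingertip lift the red guard by its front lip and, keeping it up with the back of the finger, push the toggle beneath it all the way over, away from the robot, then draw the finger out and let the guard drop shut. Nothing has to be gripped: be gentle with guard and toggle, and leave the yellow-guarded charger and the things lying about as they are.

Things in the scene. Friction and masses are not known exactly. Their poses are not given: they have to be found in the camera images.
- red: Red-guarded charger: dark steel box, 200 (x) x 130 (y) x 70 mm high, light grey top, fixed to the bench, the one to switch on. Origin: centre of its underside; +x points from its vented front (robot side) to its meter, z up. On top at the rear (x 35 to 85 mm) a 6 mm high meter and two 14 mm output posts; in front of them the guarded switch, centred on y = 0.
- red_guard (a joint): angle of the red guard: 0 shut, at most 1.35 rad (front up and back). A 40 g red plastic cap, 62 mm wide, its top 39 mm above the charger's top, with 3 mm side cheeks and an open front. It never stays up: its weight and a light spring (under 1.5 N at the lip) shut it from any angle, so it must rest on the finger while the toggle is pushed.
- red_guard_hinge (a point): middle of the red guard's free-moving hinge pin (along y, at the guard's rear edge), at (0, 0, 76) mm in its charger's frame. The guard's flat top ends 46 mm in front of it, then comes the rolled lip.
- red_guard_lip (a point): middle of the red guard's lip, a rolled front edge: round bar 10 mm thick, 62 mm wide, along y, with its centre line (this point) at (-50, 0, +34) mm from the hinge when shut; moves with the guard. The front below it is open (35 mm high), so that a finger in front can get under it and push it up and back.
- red_toggle (a joint): angle of the steel toggle under the red guard: about 0 = off, leaning 0.4 rad towards its charger's -x (the robot); 0.8 = fully on, leaning 0.4 rad to +x against its stop. Pivot at (-20, 0, 73) mm in the charger's frame; 7 mm bar, 28 mm long, 10 mm ball at its end. Stays where it is left; takes 1 to 2 N to push.
- red_toggle_tip (a point): centre of the ball at the end of the red charger's toggle.
- yellow: Yellow-guarded charger: dark steel box, 200 (x) x 130 (y) x 70 mm high, light grey top, fixed to the bench, to be left alone. Origin: centre of its underside; +x points from its vented front (robot side) to its meter, z up. On top at the rear (x 35 to 85 mm) a 6 mm high meter and two 14 mm output posts; in front of them the guarded switch, centred on y = 0.
- yellow_guard (a joint): angle of the yellow guard: 0 shut, at most 1.35 rad (front up and back). A 40 g yellow plastic cap, 62 mm wide, its top 39 mm above the charger's top, with 3 mm side cheeks and an open front. It never stays up: its weight and a light spring (under 1.5 N at the lip) shut it from any angle, so it must rest on the finger while the toggle is pushed.
- yellow_guard_hinge (a point): middle of the yellow guard's free-moving hinge pin (along y, at the guard's rear edge), at (0, 0, 76) mm in its charger's frame. The guard's flat top ends 46 mm in front of it, then comes the rolled lip.
- yellow_guard_lip (a point): middle of the yellow guard's lip, a rolled front edge: round bar 10 mm thick, 62 mm wide, along y, with its centre line (this point) at (-50, 0, +34) mm from the hinge when shut; moves with the guard. The front below it is open (35 mm high), so that a finger in front can get under it and push it up and back.
- yellow_toggle (a joint): angle of the steel toggle under the yellow guard: about 0 = off, leaning 0.4 rad towards its charger's -x (the robot); 0.8 = fully on, leaning 0.4 rad to +x against its stop. Pivot at (-20, 0, 73) mm in the charger's frame; 7 mm bar, 28 mm long, 10 mm ball at its end. Stays where it is left; takes 1 to 2 N to push.
- yellow_toggle_tip (a point): centre of the ball at the end of the yellow charger's toggle.
- grease_mid (a point): loose white jar of grease with a red cap, 60 mm across, 75 mm tall; point at its centre. Bystander.
- driver: loose screwdriver, orange handle, 200 mm long, lying along its x. Bystander.
- rotor: loose steel brake rotor lying flat, 110 mm across with a 44 mm hole, 6 mm thick; origin at the centre of its underside. Bystander.

How it is judged (in metres and radians):
On the way, in this order (a step that is already met when the one before it is completed fails the run):
1. the red guard is lifted (more than 0.25 rad) with the toggle still off (value of joint red_guard above 0.25 rad and value of joint red_toggle below 0.3 rad), for 0.1 s.
2. the toggle is pushed fully on while the guard is still held up (value of joint red_toggle above 0.65 rad and value of joint red_guard above 0.1 rad), for 0.1 s.
At the end, for the whole second after the job is handed in: The red charger's toggle is fully on (over 0.65 of its 0.8 rad), its guard has dropped shut (under 0.05 rad) and is at rest, the yellow charger's guard is shut and its toggle as it was (within 5 mm), and the bystanders are where they were (within 15 mm) (value of joint red_toggle above 0.65 rad and value of joint each of red_guard, yellow_guard below 0.05 rad and velocity of joint red_guard below 0.05 rad/s and distance of yellow_toggle_tip from where it was at the start of the episode below 0.005 m and distance of each of grease_mid, driver, rotor from where it was at the start of the episode below 0.015 m); the robot touches nothing.
It fails at once if the red guard is forced or pinched (over 40 N) (contact force between the fingers and red_guard above 40 N).
It fails at once if the toggle is forced (over 40 N) (contact force between the fingers and red_toggle above 40 N).
It fails at once if the yellow guard is lifted or its toggle moved (value of joint yellow_guard above 0.15 rad or distance of yellow_toggle_tip from where it was at the start of the episode above 0.005 m).
It fails at once if a bystander is shifted, lifted or carried (distance of any of grease_mid, driver, rotor from where it was at the start of the episode above 0.015 m).
It also fails if it takes over 48 s, if anything falls off the work surface, if the arm or the gripper's body presses on something with over 40 N, if the wrist force passes 120 N, or if a joint passes its speed limit or range.

## Working session

There is one attempt and no reset: what is moved stays moved. The work goes in short steps, Python scripts to look and compute and a shell command to move; the robot and the scene stay as the last step left them, time stands still between calls to the robot, and variables do not carry over. Pictures are saved under pics/ and viewed, at most 10 in all, crops included, and the job is handed in when it is done.

```bash
mkdir -p pics; ls; cat > h.py <<'E'
from rig import env, optics, spotter
import numpy as np, cv2
def px(p,at): return np.array([at[0]*640,at[1]*480])
def ray(p,uv):
    K=np.array(p["intrinsics"]);T=np.array(p["pose"])
    d=np.linalg.inv(K)@[uv[0],uv[1],1]; d=T[:3,:3]@[d[0],-d[1],-d[2]]
    return T[:3,3],d/np.linalg.norm(d)
def onz(p,uv,z):
    o,d=ray(p,uv); return o+d*(z-o[2])/d[2]
def proj(p,X):
    T=np.array(p["pose"]);c=T[:3,:3].T@(np.asarray(X)-T[:3,3]);K=np.array(p["intrinsics"])
    u=K@[c[0],-c[1],-c[2]];return u[:2]/u[2]
E
python3 - <<'E'
from h import *
s=env.observe();print({k:np.round(v,3).tolist() for k,v in s.items() if k in("position","tool_rot","ft_force","grip_width","time_s")})
for n in("scene","top"):
    p=optics.get_image(n);print(p.keys(),np.round(p["pose"],3).tolist(),np.round(p["intrinsics"],1).tolist())
    cv2.imwrite(f"pics/{n}0.png",p["color"][...,::-1])
    for q,z in(("red",.07),("red_guard",.1),("red_guard_lip",.11),("red_guard_hinge",.076),("red_toggle_tip",.09),("yellow",.07),("yellow_guard",.1),("yellow_guard_lip",.11),("grease_mid",.0375),("driver",.015),("rotor",.006)):
        for r in spotter.look_for(p,q)[:2]:
            u=px(p,r["at"]);print(n,q,round(r["score"],2),u.round(),onz(p,u,z).round(3))
E
```

```text
pics
{'time_s': 0.0, 'position': [0.181, -0.519, 0.231], 'tool_rot': [[0.944, 0.329, -0.0], [0.329, -0.944, 0.001], [0.0, -0.001, -1.0]], 'ft_force': [-0.172, -0.228, -0.273], 'grip_width': 0.085}
dict_keys(['color', 'intrinsics', 'pose', 'shot']) [[-0.629, -0.414, 0.659, 1.199], [0.778, -0.324, 0.539, 0.555], [-0.01, 0.851, 0.525, 0.633], [0.0, 0.0, 0.0, 1.0]] [[436.6, 0.0, 321.3], [0.0, 436.6, 241.1], [0.0, 0.0, 1.0]]
scene red 0.81 [356. 316.] [0.666 0.203 0.07 ]
scene red_guard 0.82 [374. 288.] [0.604 0.201 0.1  ]
scene red_guard_lip 0.86 [372. 288.] [0.617 0.205 0.11 ]
scene yellow 0.79 [265. 249.] [ 0.605 -0.105  0.07 ]
scene yellow_guard 0.57 [275. 224.] [ 0.539 -0.133  0.1  ]
scene yellow_guard_lip 0.57 [275. 226.] [ 0.556 -0.114  0.11 ]
scene grease_mid 0.93 [500. 314.] [0.448 0.408 0.037]
scene driver 0.53 [226. 219.] [ 0.501 -0.379  0.015]
scene rotor 0.93 [455. 368.] [0.609 0.389 0.006]
dict_keys(['color', 'intrinsics', 'pose', 'shot']) [[0.009, 0.99, -0.144, 0.343], [-1.0, 0.011, 0.015, 0.005], [0.016, 0.143, 0.99, 1.515], [0.0, 0.0, 0.0, 1.0]] [[568.6, 0.0, 315.2], [0.0, 568.6, 236.1], [0.0, 0.0, 1.0]]
top red 0.75 [237. 210.] [0.619 0.186 0.07 ]
top red 0.2 [367. 238.] [ 0.549 -0.15   0.07 ]
top red_guard 0.88 [231. 213.] [0.604 0.196 0.1  ]
top red_guard_lip 0.62 [231. 217.] [0.594 0.196 0.11 ]
top red_guard_hinge 0.69 [234. 215.] [0.605 0.194 0.076]
top red_guard_hinge 0.27 [154. 276.] [0.446 0.389 0.076]
top red_toggle_tip 0.75 [234. 215.] [0.601 0.191 0.09 ]
top yellow 0.9 [365. 233.] [ 0.563 -0.143  0.07 ]
top yellow_guard 0.89 [367. 240.] [ 0.539 -0.147  0.1  ]
top grease_mid 0.61 [153. 275.] [0.451 0.403 0.038]
top driver 0.85 [456. 259.] [ 0.503 -0.392  0.015]
top driver 0.44 [365. 232.] [ 0.574 -0.149  0.015]
top rotor 0.82 [167. 224.] [0.589 0.381 0.006]
```

View pics/scene0.png

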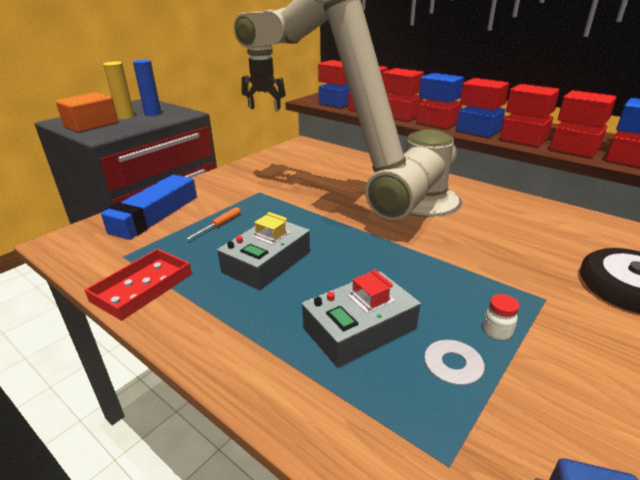

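```bash
python3 - <<'E'
import cv2
a=cv2.imread("pics/top0.png")[140:290,140:440]
cv2.imwrite("pics/topc.png",cv2.resize(a,(800,400),interpolation=cv2.INTER_CUBIC))
E
```

```text
(no output)
```

View pics/topc.png

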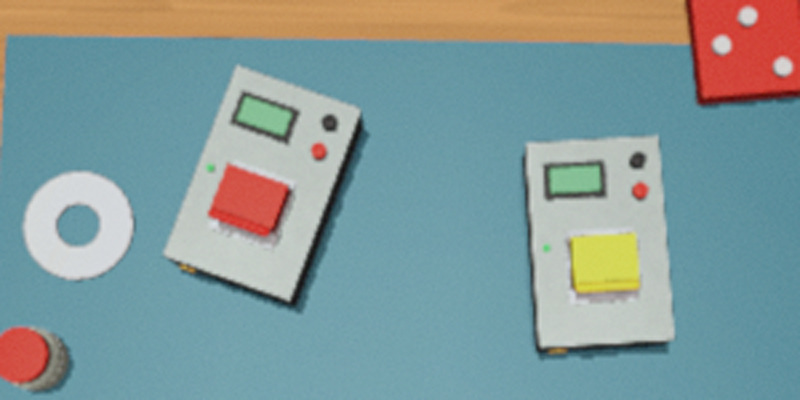

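The top-view crop shows the red charger's grey top with corners near (238,67), (361,107), (294,302) and (166,254) in the crop, turned about -20°. Its lip is on the robot side. The yellow charger stands apart at the right, and the jar and rotor are to the left.

```bash
python3 - <<'E'
from h import *
p=optics.get_image("top")
C=np.array([[238,67],[361,107],[294,302],[166,254]])/ (8/3)+140
g=p["color"].astype(int)
m=((g.min(2)>120)&(g.max(2)-g.min(2)<40)).astype(np.uint8); m[:, :196]=0; m[:,290:]=0
n,l,st,ce=cv2.connectedComponentsWithStats(m);i=1+np.argmax(st[1:,4])
ys,xs=np.where(l==i);r=cv2.minAreaRect(np.c_[xs,ys].astype(np.float32));B=cv2.boxPoints(r)
for Q in(C,B):
    W=np.array([onz(p,c,.07) for c in Q]);print(W.round(4).tolist(),[round(float(np.linalg.norm(W[k]-W[k-1])),4) for k in range(4)],W.mean(0).round(4))
    a=W[1]-W[0];
    for k in range(4):
        e=W[(k+1)%4]-W[k];print(round(np.degrees(np.arctan2(e[1],e[0])),1),end=' ')
    print()
yaw=np.radians(-20)
p=optics.get_image("wrist");cv2.imwrite("pics/w0.png",p["color"][...,::-1])
E
```

```text
[[0.737, 0.2099, 0.07], [0.6985, 0.0889, 0.07], [0.5063, 0.1493, 0.07], [0.5514, 0.2732, 0.07]] [0.1962, 0.127, 0.2014, 0.1318] [0.6233 0.1804 0.07  ]
-107.7 162.6 70.0 -18.8 
[[0.5512, 0.2786, 0.07], [0.7448, 0.2146, 0.07], [0.6985, 0.0891, 0.07], [0.5064, 0.1553, 0.07]] [0.1312, 0.204, 0.1338, 0.2032] [0.6252 0.1844 0.07  ]
-18.3 -110.3 161.0 70.0
```

View pics/w0.png

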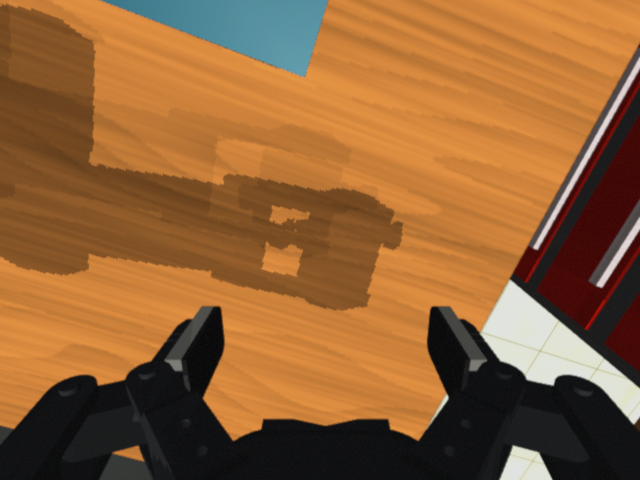

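The wrist view shows the two open fingers, with tips near (205,330) and (447,330) and knuckles bulging outwards behind them. I'll check the finger profile in the scene view.

```bash
python3 - <<'E'
import cv2
a=cv2.imread("pics/scene0.png")[30:125,220:310]
cv2.imwrite("pics/gr.png",cv2.resize(a,(560,590),interpolation=cv2.INTER_CUBIC))
E
python3 -m crank '[8.5,3,0,0,-0.12, 8.5,4,0,0,-0.12, 8.5,4,0,0,-0.12, 8.5,4,0,0,-0.12, 8.5,4,0,0,-0.12, 8.5,4,0,0,-0.12, 8.5,4,0,0,-0.12, 8.5,0,0,0,0]'
```

```text
time_s: 1.97
position: [0.3828, -0.3433, 0.2317]
tool_rot: [[0.375, 0.927, 0.001], [0.927, -0.375, 0.002], [0.002, 0.0, -1.0]]
ft_force: [-0.1, 0.2, 0.6]
grip_width: 0.0846
gripper_force: 0.0
```

View pics/gr.png

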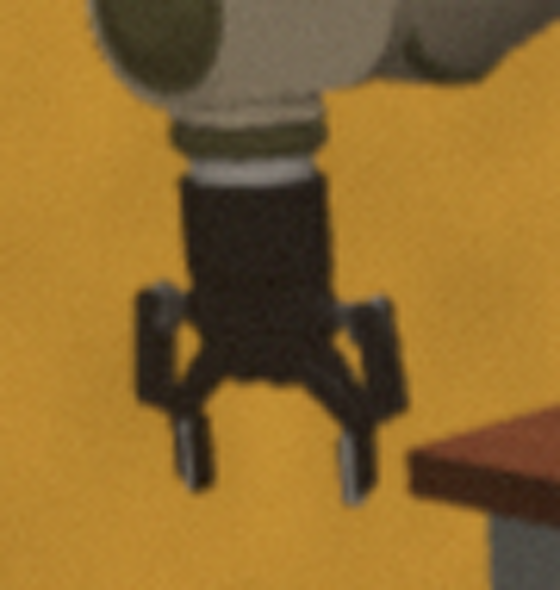

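The crop shows straight pads about 40 mm long, with outer links bulging sideways above them. I'll shut the fingers and push with their flat narrow side: tool -x forward, along the charger's +x.

```bash
python3 -m crank '[0,3.96,-0.58,0,-0.12, 0,4,-0.1,0,-0.12, 0,3.98,0.38,0,-0.12, 0,3.9,0.85,0,-0.12, 0,3.78,1.3,0,-0.12, 0,3.6,1.75,0,-0.12, 0,3.36,2.17,0,-0.12, 0,3.07,2.56,0,-0.12]'; python3 -c "
from h import *
s=env.observe();R=np.array(s['tool_rot']);print(np.degrees(np.arctan2(R[1,0],R[0,0])),s['q'])
t=np.array([.52,.22,.231])-s['position'];print(R.T@t*100)"
```

```text
time_s: 2.63
position: [0.4594, -0.0369, 0.2316]
tool_rot: [[-0.539, 0.842, 0.001], [0.842, 0.539, -0.0], [-0.001, 0.0, -1.0]]
ft_force: [1.3, -0.1, -0.8]
grip_width: 0.0001
gripper_force: 0.0
122.60707151757647 [-1.93607710e+01  1.28185564e+01  8.76012955e+01 -4.73185662e-03
  7.95455012e+01 -5.19669900e+01]
[18.37975595 18.94580772  0.05288505]
```

```bash
python3 -m crank '[0,2.28,2.39,0,-0.11, 0,2,2.62,0,-0.11, 0,1.7,2.83,0,-0.11, 0,1.38,3,0,-0.11, 0,1.05,3.13,0,-0.11, 0,0.7,3.23,0,-0.11, 0,0.34,3.28,0,0, 0,0.34,3.28,0,0]'; python3 -m crank '[0,0,0,0,0, 0,0,0,0,0, 0,0,0,0,0, 0,0,0,0,0, 0,0,0,0,0, 0,0,0,0,0, 0,0,0,0,0, 0,0,0,0,0]'
cat > look.py <<'E'
import sys
from h import *
s=env.observe();R=np.array(s['tool_rot']);yaw=np.degrees(np.arctan2(-R[1,0],-R[0,0]));print("yaw",yaw,s['position'])
p=optics.get_image("wrist");cv2.imwrite(f"pics/w{sys.argv[1]}.png",p["color"][...,::-1]);print(np.round(p["pose"],3).tolist(),p["intrinsics"])
a=optics.get_image("top")
for n,q in((p,"w"),(a,"t")):
  for k,z in(("red",.07),("red_guard",.1),("red_guard_lip",.11),("red_guard_hinge",.076)):
    for r in spotter.look_for(n,k)[:1]:
        u=px(n,r["at"]);print(q,k,round(r["score"],2),u.round(),onz(n,u,z).round(3))
E
python3 look.py 1
```

```text
time_s: 3.3
position: [0.5235, 0.2191, 0.2314]
tool_rot: [[-0.94, 0.34, 0.0], [0.34, 0.94, -0.0], [-0.0, -0.0, -1.0]]
ft_force: [0.3, -0.6, 0.2]
grip_width: -0.0003
gripper_force: 0.0
time_s: 3.97
position: [0.5233, 0.2172, 0.2315]
tool_rot: [[-0.94, 0.341, 0.0], [0.341, 0.94, -0.0], [-0.0, 0.0, -1.0]]
ft_force: [0.6, -0.0, -0.2]
grip_width: 0.0
gripper_force: 0.0
yaw -19.910767262303175 [0.52327098 0.21715795 0.23146209]
[[0.342, -0.894, -0.291, 0.449], [0.94, 0.325, 0.106, 0.246], [0.0, -0.309, 0.951, 0.374], [0.0, 0.0, 0.0, 1.0]] [[354.93527517   0.         325.28924945]
 [  0.         354.93527517 239.93945057]
 [  0.           0.           1.        ]]
w red 0.91 [331. 264.] [0.566 0.209 0.07 ]
w red_guard 0.81 [358. 300.] [0.593 0.223 0.1  ]
w red_guard_lip 0.9 [359. 304.] [0.592 0.223 0.11 ]
w red_guard_hinge 0.58 [356. 298.] [0.604 0.22  0.076]
t red 0.91 [245. 203.] [0.637 0.166 0.07 ]
t red_guard_lip 0.68 [238. 214.] [0.6   0.178 0.11 ]
t red_guard_hinge 0.21 [455. 264.] [ 0.483 -0.373  0.076]
```

View pics/w1.png

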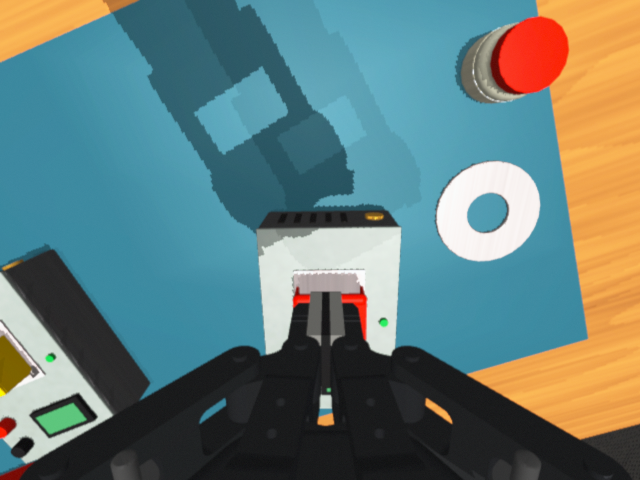

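The wrist view shows the front top corners at (258,228) and (401,226), and the lip from (293,297) to (366,297). The shut fingers, near (326,300), are nearly in line with the guard, and the front is clear.

```bash
python3 - <<'E'
from h import *
s=env.observe();R=np.array(s['tool_rot'])
p=optics.get_image("wrist")
L=lambda u,z:(R.T@(onz(p,u,z)-np.array(s['position']))*1000).round(1)
for u,z in(((258,228),.07),((401,226),.07),((293,296),.11),((366,296),.11)): print(u,onz(p,u,z).round(4),"tool mm",L(u,z))
E
```

```text
(258, 228) [0.5112 0.1597 0.07  ] tool mm [ -8.4 -58.5 161.3]
(401, 226) [0.5529 0.28   0.07  ] tool mm [ -6.7  68.8 161.3]
(293, 296) [0.5666 0.1751 0.11  ] tool mm [-55.2 -25.3 121.3]
(366, 296) [0.5871 0.2316 0.11  ] tool mm [-55.3  34.9 121.3]
```

```bash
python3 -m crank '[0,0,0.5,2,0, 0,0,0,3,0, 0,0,0,3,0, 0,0,0,3,0, 0,0,0,2,0, 0,0,0,0.6,0, 0,0,0,0,0, 0,0,0,0,0]'; python3 -m crank '[0,0,0,0.4,0, 0,0,0,0.4,0, 0,0,0,0.3,0, 0,0,0,0.3,0, 0,-0.5,0,0,0, 0,-0.5,0,0,0, 0,0,0,0,0, 0,0,0,0,0]'
python3 - <<'E'
from h import *
for n in("wrist","scene"):
    p=optics.get_image(n);print(n,proj(p,env.observe()["position"]))
    im=p["color"][...,::-1]
    if n=="scene": im=cv2.resize(im[220:350,290:450],(800,650))[:600]
    cv2.imwrite(f"pics/{n}2.png",im)
E
```

```text
time_s: 5.18
position: [0.5255, 0.2224, 0.0963]
tool_rot: [[-0.94, 0.34, 0.001], [0.34, 0.94, 0.0], [-0.001, 0.001, -1.0]]
ft_force: [1.0, 0.1, 0.4]
grip_width: 0.0004
gripper_force: 0.0
time_s: 5.85
position: [0.5348, 0.2187, 0.0814]
tool_rot: [[-0.94, 0.34, 0.0], [0.34, 0.94, 0.0], [-0.0, 0.0, -1.0]]
ft_force: [-1.6, -0.1, -0.1]
grip_width: 0.0001
gripper_force: 0.0
wrist [322.09614292 308.48662015]
scene [399.12958287 282.26581995]
```

View pics/scene2.png

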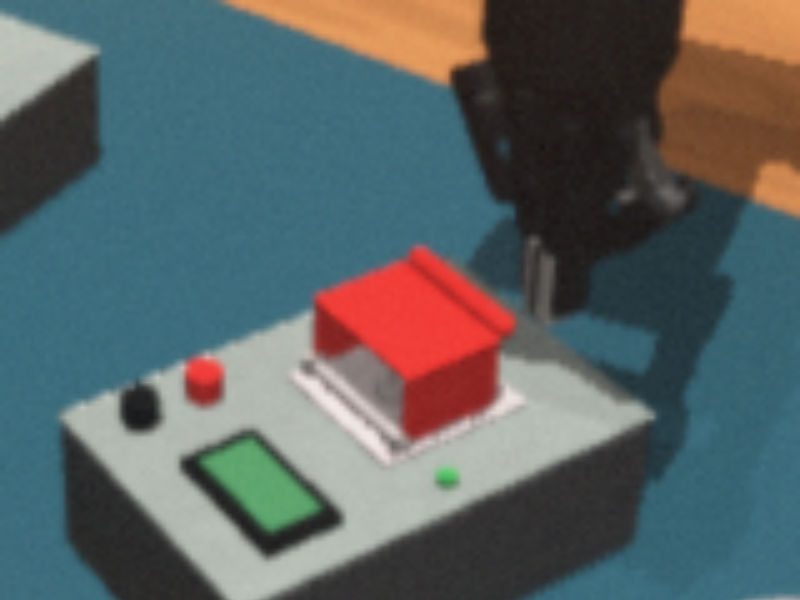

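View pics/wrist2.png

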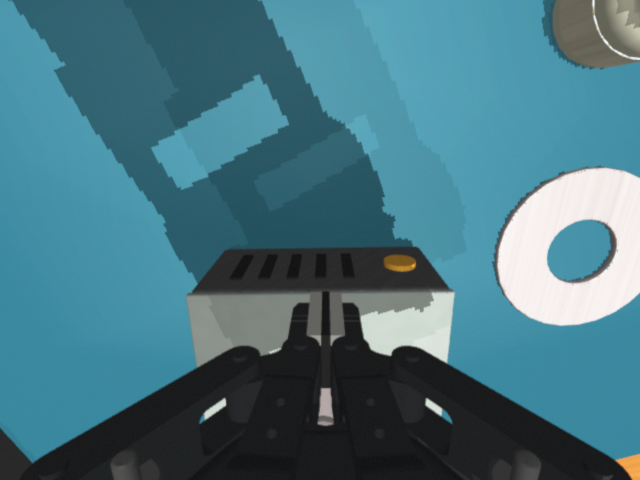

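The scene crop shows the fingertips at (545,320), where the calibration puts the TCP, in front of the lip and on the guard's centre line. The wrist view agrees: charger edges at 190 and 453, fingers at 326.

```bash
python3 -m crank '[0,-0.5,0,0.2,0, 0,-0.6,0,0,0, 0,-0.6,0,0,0, 0,-0.5,0,0,0, 0,-0.3,0,0,0, 0,0,0,0,0, 0,0,0,0,0, 0,0,0,0,0]'; python3 -m crank '[0,-0.2,0,0,0, 0,-0.2,0,0,0, 0,-0.1,0,0,0, 0,-0.1,0,-0.1,0, 0,-0.1,0,-0.1,0, 0,-0.1,0,-0.1,0, 0,0,0,0,0, 0,0,0,0,0]'
```

```text
time_s: 6.62
position: [0.5576, 0.2104, 0.0793]
tool_rot: [[-0.94, 0.34, -0.0], [0.34, 0.94, -0.0], [0.0, -0.0, -1.0]]
ft_force: [0.1, -1.2, 0.3]
grip_width: 0.0001
gripper_force: 0.0
time_s: 7.28
position: [0.5652, 0.2077, 0.0824]
tool_rot: [[-0.94, 0.34, -0.0], [0.34, 0.94, 0.0], [0.0, -0.0, -1.0]]
ft_force: [-1.4, 1.3, 0.5]
grip_width: -0.0001
gripper_force: 0.7
```

```bash
python3 -m crank '[0,-0.1,0,-0.15,0, 0,-0.1,0,-0.15,0, 0,-0.1,0,-0.1,0, 0,-0.1,0,-0.1,0, 0,-0.1,0,-0.1,0, 0,-0.1,0,0,0, 0,0,0,0,0, 0,0,0,0,0]'
```

```text
time_s: 7.95
position: [0.57, 0.2061, 0.0888]
tool_rot: [[-0.941, 0.34, -0.002], [0.34, 0.941, 0.001], [0.002, -0.0, -1.0]]
ft_force: [-8.9, 2.5, 6.7]
grip_width: -0.0002
gripper_force: 4.5
```

```bash
python3 - <<'E'
from h import *
p=optics.get_image("scene");print([(r["score"],px(p,r["at"])) for r in spotter.look_for(p,"red_guard_lip")[:1]])
cv2.imwrite("pics/s3.png",cv2.resize(p["color"][220:350,290:450,::-1],(720,585),interpolation=cv2.INTER_CUBIC))
E
```

```text
[(0.82, array([371.712, 286.8  ]))]
```

View pics/s3.png

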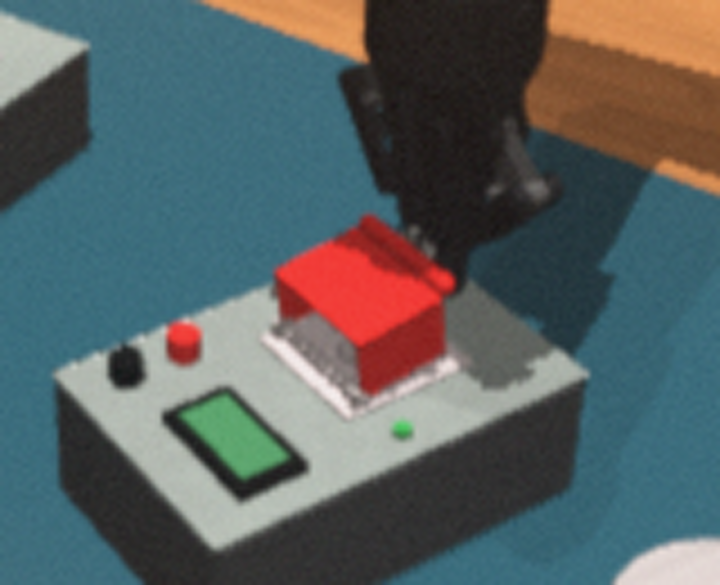

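The scene crop shows the finger against the lip with the guard barely raised. The force (-9 N back, +7 N up) means the lip is sliding up with friction, close to jamming. I'll raise the finger faster so that friction helps the lift.

```bash
python3 -m crank '[0,0,0,-0.1,0, 0,0,0,-0.1,0, 0,-0.05,0,-0.1,0, 0,-0.05,0,-0.1,0, 0,-0.05,0,-0.1,0, 0,0,0,0,0, 0,0,0,0,0, 0,0,0,0,0]'; cat > ang.py <<'E'
from h import *
from scipy.optimize import minimize_scalar
# guard angle from red mask extent overlap: project lip ends for angles
import sys
c=np.array([.6252,.1815,0]);f=np.array([.9405,-.34,0]);l=np.array([.34,.9405,0])
p=optics.get_image("scene");g=p["color"].astype(int)
m=((g[...,0]>110)&(g[...,1]<70)&(g[...,2]<70)).astype(np.uint8);m[:,:335]=0;m[:,430:]=0;m[:250]=0;m[320:]=0
def sil(t):
    P=[]
    for x,z in((-50,39),(-55,34),(-50,29),(-46,0),(0,0),(0,39)):
        X=x*np.cos(t)+z*np.sin(t);Z=-x*np.sin(t)+z*np.cos(t)
        for y in(-31,31):P.append(proj(p,c+f*X/1e3+l*y/1e3+np.array([0,0,.076+Z/1e3])))
    h=cv2.convexHull(np.array(P,np.float32));a=np.zeros_like(m);cv2.fillConvexPoly(a,h.round().astype(int),1);return a
T=np.arange(0,1.35,.03);S=[]
for t in T:
    a=sil(t);S.append((a&m).sum()/max(1,(a|m).sum()))
k=np.argsort(S)[::-1][:3];print("guard",T[k],np.round(np.array(S)[k],3))
tip=spotter.look_for(p,"red_toggle_tip")[:1];print(tip and (tip[0]["score"],px(p,tip[0]["at"])))
for t in(0,.8):
    q=-.4+t;print("tip at",t,proj(p,c+f*(-20+28*np.sin(q))/1e3+np.array([0,0,.073+.028*np.cos(q)])))
E
python3 ang.py
```

```text
time_s: 8.72
position: [0.5725, 0.205, 0.0932]
tool_rot: [[-0.94, 0.34, -0.0], [0.34, 0.94, -0.0], [0.0, -0.0, -1.0]]
ft_force: [-1.1, 0.3, -1.0]
grip_width: 0.0
gripper_force: 0.2
guard [0.09 0.15 0.12] [0.757 0.753 0.743]
[]
tip at 0 [372.32721114 284.95278688]
tip at 0.8 [363.45050171 288.5121674 ]
```

```bash
python3 -m crank '[0,-0.05,0,-0.08,0, 0,-0.08,0,-0.08,0, 0,-0.08,0,-0.08,0, 0,-0.08,0,-0.08,0, 0,-0.08,0,0,0, 0,-0.08,0,0,0, 0,0,0,0,0, 0,0,0,0,0]';python3 ang.py
```

```text
time_s: 9.48
position: [0.5766, 0.2037, 0.0966]
tool_rot: [[-0.941, 0.34, 0.0], [0.34, 0.941, 0.0], [-0.0, 0.0, -1.0]]
ft_force: [-0.8, 0.7, 0.4]
grip_width: 0.0
gripper_force: 0.9
guard [0.15 0.09 0.21] [0.774 0.77  0.763]
[]
tip at 0 [372.32721114 284.95278688]
tip at 0.8 [363.45050171 288.5121674 ]
```

```bash
python3 -m crank '[0,-0.08,0,0.05,0, 0,-0.08,0,0.05,0, 0,-0.08,0,0.05,0, 0,0,0,0.1,0, 0,0,0,0.1,0, 0,0,0,0.1,0, 0,0,0,0.1,0, 0,0,0,0,0]';python3 ang.py
```

```text
time_s: 10.25
position: [0.5788, 0.2028, 0.0908]
tool_rot: [[-0.94, 0.34, -0.0], [0.34, 0.94, -0.0], [0.0, -0.0, -1.0]]
ft_force: [-1.2, 0.7, -0.2]
grip_width: -0.0001
gripper_force: 0.4
guard [0.15 0.27 0.21] [0.782 0.782 0.781]
[]
tip at 0 [372.32721114 284.95278688]
tip at 0.8 [363.45050171 288.5121674 ]
```

```bash
python3 -m crank '[0,-0.08,0,0.08,0, 0,-0.08,0,0.08,0, 0,-0.08,0,0.08,0, 0,-0.08,0,0,0, 0,0,0,0,0, 0,0,0,0,0, 0,0,0,0,0, 0,0,0,0,0]';python3 ang.py
```

```text
time_s: 11.02
position: [0.5819, 0.2017, 0.0887]
tool_rot: [[-0.94, 0.34, 0.0], [0.34, 0.94, 0.0], [-0.0, 0.0, -1.0]]
ft_force: [-2.7, 1.9, 3.2]
grip_width: 0.0002
gripper_force: 0.0
guard [0.27 0.36 0.3 ] [0.793 0.789 0.786]
(0.46, array([366.976, 283.2  ]))
tip at 0 [372.32721114 284.95278688]
tip at 0.8 [363.45050171 288.5121674 ]
```

```bash
python3 -m crank '[0,-0.1,0,0,0, 0,-0.1,0,0,0, 0,-0.1,0,0,0, 0,-0.1,0,0,0, 0,-0.1,0,0,0, 0,-0.1,0,0,0, 0,0,0,0,0, 0,0,0,0,0]'; python3 -m crank '[0,-0.1,0,0,0, 0,-0.1,0,0,0, 0,-0.1,0,0,0, 0,-0.1,0,0,0, 0,-0.1,0,0,0, 0,-0.1,0,0,0, 0,0,0,0,0, 0,0,0,0,0]';python3 ang.py
```

```text
time_s: 11.78
position: [0.5877, 0.1995, 0.0885]
tool_rot: [[-0.94, 0.34, 0.0], [0.34, 0.94, -0.0], [-0.0, -0.0, -1.0]]
ft_force: [-1.0, 0.5, 0.5]
grip_width: 0.0
gripper_force: 0.3
time_s: 12.45
position: [0.5934, 0.1975, 0.0886]
tool_rot: [[-0.94, 0.34, 0.0], [0.34, 0.94, -0.0], [-0.0, 0.0, -1.0]]
ft_force: [-0.8, 1.6, 0.4]
grip_width: 0.0
gripper_force: 0.1
guard [0.6  0.66 0.63] [0.838 0.831 0.831]
[]
tip at 0 [372.32721114 284.95278688]
tip at 0.8 [363.45050171 288.5121674 ]
```

```bash
python3 -m crank '[0,-0.1,0,0,0, 0,-0.1,0,0,0, 0,-0.1,0,0,0, 0,-0.1,0,0,0, 0,-0.1,0,0,0, 0,-0.05,0,0,0, 0,0,0,0,0, 0,0,0,0,0]'; python3 -m crank '[0,-0.05,0,0,0, 0,-0.05,0,0,0, 0,-0.05,0,0,0, 0,-0.05,0,0,0, 0,0,0,0,0, 0,0,0,0,0, 0,0,0,0,0, 0,0,0,0,0]';python3 ang.py
```

```text
time_s: 13.22
position: [0.5984, 0.1957, 0.0886]
tool_rot: [[-0.94, 0.34, 0.0], [0.34, 0.94, 0.0], [-0.0, 0.0, -1.0]]
ft_force: [-2.3, 1.0, 1.8]
grip_width: -0.0
gripper_force: 0.5
time_s: 13.88
position: [0.6003, 0.195, 0.0886]
tool_rot: [[-0.94, 0.34, 0.0], [0.34, 0.94, -0.0], [-0.0, -0.0, -1.0]]
ft_force: [-1.3, 1.4, 0.1]
grip_width: 0.0002
gripper_force: 0.6
guard [0.75 0.72 0.69] [0.82  0.818 0.805]
[]
tip at 0 [372.32721114 284.95278688]
tip at 0.8 [363.45050171 288.5121674 ]
```

Face at about -17; the stop hasn't been felt yet, so continue in small steps.

```bash
python3 -m crank '[0,-0.05,0,0,0, 0,-0.05,0,0,0, 0,-0.05,0,0,0, 0,0,0,0,0, 0,0,0,0,0, 0,0,0,0,0, 0,0,0,0,0, 0,0,0,0,0]'; python3 -m crank '[0,-0.05,0,0,0, 0,-0.05,0,0,0, 0,-0.05,0,0,0, 0,0,0,0,0, 0,0,0,0,0, 0,0,0,0,0, 0,0,0,0,0, 0,0,0,0,0]'
```

```text
time_s: 14.65
position: [0.6017, 0.1945, 0.0886]
tool_rot: [[-0.94, 0.34, 0.0], [0.34, 0.94, 0.0], [-0.0, 0.0, -1.0]]
ft_force: [-1.4, 1.8, 0.4]
grip_width: -0.0001
gripper_force: 0.5
time_s: 15.32
position: [0.6024, 0.1942, 0.0885]
tool_rot: [[-0.941, 0.34, -0.002], [0.34, 0.941, 0.0], [0.002, -0.0, -1.0]]
ft_force: [-4.3, 1.8, 2.5]
grip_width: 0.0
gripper_force: 2.5
```

```bash
python3 -m crank '[0,-0.05,0,0,0, 0,-0.03,0,0,0, 0,0,0,0,0, 0,0,0,0,0, 0,0,0,0,0, 0,0,0,0,0, 0,0,0,0,0, 0,0,0,0,0]'; python3 ang.py
```

```text
time_s: 15.98
position: [0.6026, 0.1942, 0.0885]
tool_rot: [[-0.941, 0.34, -0.003], [0.34, 0.941, 0.0], [0.003, -0.001, -1.0]]
ft_force: [-7.8, 1.5, 2.2]
grip_width: -0.0001
gripper_force: 3.7
guard [0.84 0.75 0.81] [0.83  0.818 0.81 ]
[]
tip at 0 [372.32721114 284.95278688]
tip at 0.8 [363.45050171 288.5121674 ]
```

Firm against the stop. Drawing out gently.

```bash
python3 -m crank '[0,0.2,0,0,0, 0,0.3,0,0,0, 0,0.4,0,0,0, 0,0.4,0,0,0, 0,0.4,0,0,0, 0,0.4,0,0,0, 0,0.4,0,0,0, 0,0.4,0,0,0]'; python3 -m crank '[0,0.5,0,0,0, 0,0.5,0,0,0, 0,0.7,0,0,0, 0,0.8,0,0,0, 0,0.8,0,0,0, 0,0.8,0,0,0, 0,0.8,0,0,0, 0,0,0,0,0]';python3 -m crank '[0,0.5,0,-2,0, 0,0,0,-3,0, 0,0,0,-3,0, 0,0,0,-3,0, 0,1,-1,-2,0, 0,2,-1,0,0, 0,0,0,0,0, 0,0,0,0,0]'
python3 ang.py
python3 - <<'E'
from h import *
p=optics.get_image("scene")
cv2.imwrite("pics/s4.png",cv2.resize(p["color"][220:350,290:450,::-1],(720,585),interpolation=cv2.INTER_CUBIC))
E
```

```text
time_s: 16.75
position: [0.5762, 0.2038, 0.0887]
tool_rot: [[-0.94, 0.34, 0.0], [0.34, 0.94, -0.0], [-0.0, 0.0, -1.0]]
ft_force: [-0.2, 0.6, -0.9]
grip_width: -0.0006
gripper_force: 0.2
time_s: 17.42
position: [0.5289, 0.2209, 0.0887]
tool_rot: [[-0.941, 0.339, -0.001], [0.339, 0.941, -0.0], [0.001, -0.0, -1.0]]
ft_force: [0.9, 0.6, -0.5]
grip_width: 0.0001
gripper_force: 0.0
time_s: 18.08
position: [0.4903, 0.2133, 0.2191]
tool_rot: [[-0.941, 0.34, 0.001], [0.34, 0.941, 0.0], [-0.001, 0.0, -1.0]]
ft_force: [0.0, -0.3, 0.6]
grip_width: 0.0001
gripper_force: 0.0
guard [0.   0.06 0.03] [0.675 0.665 0.659]
[]
tip at 0 [372.32721114 284.95278688]
tip at 0.8 [363.45050171 288.5121674 ]
```

View pics/s4.png

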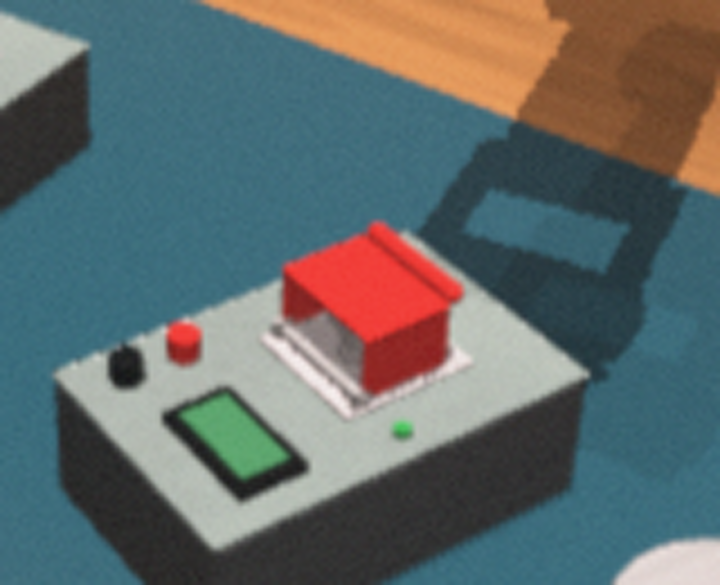

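The scene crop shows the guard shut, lip at (418,262), with the finger clear of it. For the last view I'll compare the opening under the guard's rear before and after, to check the toggle.

```bash
python3 - <<'E'
from h import *
p=optics.get_image("scene")
a=cv2.imread("pics/scene0.png")[275:315,345:395];b=p["color"][275:315,345:395,::-1]
cv2.imwrite("pics/cmp.png",cv2.resize(np.hstack([a,b]),(800,320),interpolation=cv2.INTER_CUBIC))
E
```

```text
(no output)
```

View pics/cmp.png

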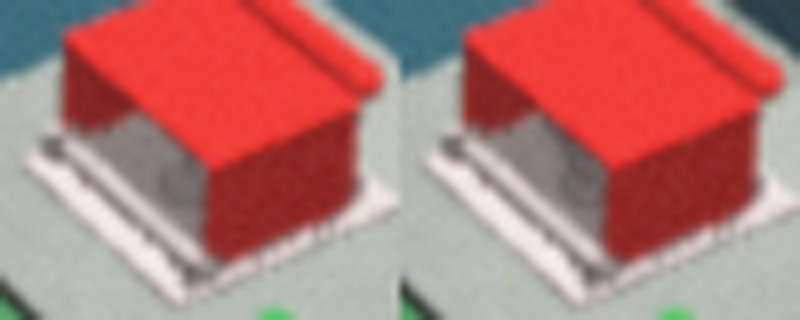

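The right half shows more of the toggle, near (575,175), than before, so it has moved towards the rear. The guard is shut.

```bash
python3 -c "
from rig import env
print(env.close_job())"
```

```text
the job is handed in; nothing more can be done
None
```

I handed the job in with the red charger's toggle pushed onto its stop while the finger held the guard up. The guard has since dropped shut and the arm is clear, but the hand-in gave no verdict. The highest force I read was about 11 N. I did not re-check the yellow charger or the loose items in a picture at the end.

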